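Lock the bender's swing arm with its R-clip

ROBOT

A 6-joint arm with a two-finger parallel gripper is mounted at the origin on a cart in front of the work surface, level with it; the furniture and walls round the work are solid. World frame = base frame: x ahead of the robot, y to its left, z up, the work surface at z = 0. Lengths are in m, angles in rad, forces in N, time in s.
With the tool pointing down it reaches from about 0.375 to 0.925 m from the base axis. Payload 5.7 kg.
Tool frame: the origin (TCP) lies midway between the tips of the shut fingers; the grasp point (between the pads) lies 19 mm behind it; z points along the fingers, y is the line along which they close (so a half turn about z gives the same grasp; the last joint's range is limited). The gripper opens to 85 mm and grips with 20 to 120 N. Pads are 22 mm wide; open, the fingers measure 114 mm over their backs; the gripper's body (76 mm by 85 mm) begins 54 mm behind the grasp point. The pads swing forward as they close: fully open they stand 13 mm farther back than shut.
Start: joints at [1.134, 0.359, 1.51, -0, 1.272, -0.115], TCP at [0.19, 0.569, 0.231] pointing down, gripper open.
Joint ranges: [-2.97, 2.97], [-1.01, 2.36], [0.21, 2.38], [-0.96, 4.11], [0.2, 2.71], [-2.98, 2.98]. Speed limits (rad/s): [2.39, 2.39, 3.14, 3.14, 3.14, 3.14].

INTERFACE

Orientations are given as a 3x3 rotation matrix whose columns are the frame's x, y, z axes.
In Python, from rig import ctrl gives the robot as it stands. Calls block until the motion is done:
- ctrl.movep(position, orientation): joint-space move of the TCP to a pose.
- ctrl.move_l(position, rotation=None, max_speed=0.15, until_force=None): straight line of the TCP; rotation=None keeps the orientation; max_speed is the mean speed in m/s. With until_force (N) it stops when the force on the tool has changed by that much, and returns True; else False.
- ctrl.move_j(angles): joint-space move.
- ctrl.command_gripper(opening): opening from 0.0 (shut) to 1.0 (fully open); the grip force is fixed at half the most; returns when the fingers have stopped.
- ctrl.hold(seconds).
- ctrl.inverse_kinematics(position, orientation): joint angles nearest the present ones, or None.
- ctrl.get_state(): the state.
- ctrl.read_camera(name): name is "scene" or "top" or "wrist"; returns the picture (384x512x3 uint8, blue, green, red); there is no depth.
- ctrl.calibration(name): a dict with "fx", "fy", "cx", "cy" (pixels), "extrinsics" (4x4, takes a point from camera to world coordinates). Camera axes: x right, y up, looking along -z (the intrinsics and any distortion apply to the point x, -y, -z); pixel columns grow to the right and rows downward; lengths in m; the calibration is good to about 2 mm. A picture is of the moment at which its call begins: read the wrist's pose just before it. calibration takes no time and is no camera call; for the wrist camera it gives the pose at the moment of the call.
A pose or a line that the arm cannot do raises ctrl.IKError and nothing moves.
- ctrl.sign_off(): hands the job in; it is judged then, once.
The state is a dict: "t": time; "joint_pos": joint angles; "qd": joint speeds; "joint_efforts": joint torques, N m; "tcp_pos": TCP position; "tool_rot": TCP orientation; "wrist_force": force on the tool from outside, world axes, zero at the start; "torque": the same for the moment, N m; "gripper_width": opening from 0.0 (shut) to 1.0 (fully open); "grip_force": force on a finger pad.
Only numpy, scipy, OpenCV 4.12 (cv2) and the standard library are available. Lean on these libraries where they do the work, as an engineer would, in place of code of your own. Each camera call takes 0.05 s, during which the arm holds its last target. There are 200 camera calls.

TASK

The die of the bangle bender has been changed and its swing arm is back on the hub pin; lock it with the R-clip that lies on the bench. Turn the hub pin by its flat tang until its cross hole lines up with the slots of the arm's boss, then push the clip's straight leg through slots and pin, lying flat, until the bow springs over the boss and the clip is fully home. The used leg is bent up a little, so feel for the hole with its tip without ramming it; then let go, and leave the oil bottle, the bangle and the marker pen where they are.

Things in the scene. Friction and masses are not known exactly. Their poses are not given: they have to be found in the camera images.
- bender: the bangle bender, fixed: green round cast base 124 mm across on a 126 mm square plywood plate, a 56 mm forming die, over it the swing arm. Origin on the upright hub axis under the green base, 5 to 12 mm above the bench (varies). The dark arm bar, 30 mm wide, with a red grip leaves the hub to hub_hole's +y (end 187 mm out, top 10 mm below hub_hole, on it a bolt head 42 mm out, 4 mm below); all else is 18 mm or more below
- boss_top (a point): centre of the top of the arm's boss, 9 mm above hub_hole, same axes. The boss is a dark steel cylinder 32 mm across with one straight slot right across it along x, 9 mm wide, open at the top, floor 4 mm below hub_hole. Under the boss: a brass washer 40 mm across (7 mm below hub_hole) on the arm's round hub, 52 mm across (9 mm below). The arm swings stiffly and need not be moved
- hub_hole (a point): on the hub axis at the height of the cross hole, 67 to 74 mm above the bench. x: along the boss's slot, where the fitted clip's leg lies; z up. The space to -x (towards the robot and the right) is free: push the clip in from there, towards +x, lying level
- pin_tang (a point): centre of the flat tang on the bright hub pin, on the hub axis 23.5 mm above hub_hole; 18 mm along x, 10 mm thick along y, 23 mm high. The pin, 20 mm across, stands inside the boss, its shoulder 3.5 mm above boss_top. x: along its cross hole, 7.5 mm wide, sharp-edged, seen only through the slot. Starts 0.45 to 1.2 rad counter-clockwise of the slot; turns lightly, stays where left, cannot lift
- clip: R-clip of 6 mm bright spring wire lying flat on the bench, 141 mm long, 0.1 kg. Origin at its underside below the straight leg's line, 13 mm from the eye's back end; x: along the straight leg to its tip (128 mm ahead), y: towards the springy bowed leg. The used leg is bent upwards from its root, straight in itself: its tip stands 0.5 to 7 mm higher than the nominal level line, differently each time, not reported; it keeps its set
- clip_eye (a point): centre of the clip's flattened double-wound eye, the place to hold it: 26 mm wide across y with parallel sides, 40 mm long along x, 12 mm high, this point 6 mm above the underside. Axes as the clip's (they do not show the leg's bend). The leg's root, where it is bent, is 11 mm ahead (x) and 10 mm to -y; leg 6 mm thick, axis 3 mm above the underside, blunt tip 121 mm ahead of this point
- clip_seat (a point): point on the leg's nominal line, 71 mm ahead of clip_eye, 50 mm behind the tip, 3 mm above the underside; lies at hub_hole when the clip is home. Axes as the clip's. From 38 mm short of home the bowed leg's flared end rides on the boss and the push rises to 7 to 15 N; 16 mm short it gives way, the bow springs over the boss and draws the clip home; 5 mm of play, then a firm stop
- clip_spring (a joint): spread of the clip's bowed leg in rad: 0 relaxed, about 0.1 at the crest of the boss, within 0.05 when it has sprung over. Stiffness 14 N m per rad
- oil_bottle: bystander: yellow oil bottle with red spout, 42 mm across, 105 mm tall, origin at the centre of its underside
- bangle: bystander: finished brass bangle lying flat, 66 mm across, 9.5 mm high, origin at its centre on the bench
- marker_black: bystander: black marker pen lying on the bench, 130 mm long, 12 mm thick, origin at the centre of its underside
Things that resemble listed ones, but are neither listed nor needed, are in the scene too. There is more than one size of the clip; the one meant has the size given above.

How it is judged:
On the way:
1. the hub pin is turned so that its cross hole lines up with the boss's slot (within 0.12 rad) (angle between the x axis of pin_tang and the x axis of hub_hole, either way round below 0.12 rad), for 0.2 s.
At the end, for the whole second after the job is handed in: the clip is home, released and at rest: seat point within 10 mm of the hub hole, leg along the slot within 0.25 rad, clip flat within 0.45 rad, bowed leg sprung back over the boss (spread below 0.06 rad), pin hole in line with the slot within 0.12 rad (distance between clip_seat and hub_hole below 0.01 m and angle between the x axis of clip_seat and the x axis of hub_hole, either way round below 0.25 rad and angle between the z axis of clip_seat and the z axis of hub_hole, either way round below 0.45 rad and value of joint clip_spring below 0.06 rad and angle between the x axis of pin_tang and the x axis of hub_hole, either way round below 0.12 rad and linear speed of clip below 0.02 m/s); the robot touches nothing.
It fails at once if the blunt end of the clip's leg is rammed against the bender (over 25 N) (contact force between leg_end and bender above 25 N).
It fails at once if the oil bottle is pushed more than 30 mm out of place (distance of oil_bottle from where it was at the start of the episode above 0.03 m).
It fails at once if the bangle is pushed more than 30 mm out of place (distance of bangle from where it was at the start of the episode above 0.03 m).
It fails at once if the marker pen is pushed more than 30 mm out of place (distance of marker_black from where it was at the start of the episode above 0.03 m).
It also fails if it takes over 61 s, if anything falls off the work surface, if the arm or the gripper's body presses on something with over 40 N, if the wrist force passes 120 N, or if a joint passes its speed limit or range.

## Working session

There is one attempt and no reset: what is moved stays moved. The work goes in short steps, each a Python script; the robot and the scene stay as the last script left them, time stands still between calls to the robot, and variables do not carry over. Pictures are saved under pics/ and viewed, at most 10 in all, crops included, and the job is handed in when it is done.

```bash
ls; mkdir -p pics; cat > h.py <<'E'
import numpy as np, cv2
from rig import ctrl
def K(c): return np.array([[c["fx"],0,c["cx"]],[0,c["fy"],c["cy"]],[0,0,1]],float)
def dist(c):
    for k in ("dist","distortion"):
        if k in c: return np.array(c[k],float)
    return None
def ray(c,px):
    p=cv2.undistortPoints(np.array(px,float).reshape(-1,1,2),K(c),dist(c)).reshape(-1,2)
    d=np.c_[p[:,0],-p[:,1],-np.ones(len(p))]
    E=np.array(c["extrinsics"]); return E[:3,3],d@E[:3,:3].T
def onplane(c,px,z):
    o,d=ray(c,px); return o+d*((z-o[2])/d[:,2])[:,None]
def proj(c,P):
    E=np.array(c["extrinsics"]); q=(np.array(P,float).reshape(-1,3)-E[:3,3])@E[:3,:3]
    q=q*[1,-1,-1]; return cv2.projectPoints(q,np.zeros(3),np.zeros(3),K(c),dist(c))[0].reshape(-1,2)
def snap(n,f):
    c=ctrl.calibration(n); im=ctrl.read_camera(n); cv2.imwrite(f"pics/{f}.png",im); return c,im
def down(yaw): # tool z down, tool y axis (closing) at yaw
    y=np.array([np.cos(yaw),np.sin(yaw),0]); z=np.array([0,0,-1.]); return np.c_[np.cross(y,z),y,z]
E
python3 - <<'E'
from h import *
for n in("scene","top","wrist"):
    c,im=snap(n,n+"0"); print(n,{k:(np.round(v,3).tolist()) for k,v in c.items()})
s=cv2.imread("pics/scene0.png");t=cv2.imread("pics/top0.png")
cv2.imwrite("pics/top0b.png",cv2.resize(t,(800,600),interpolation=2))
cv2.imwrite("pics/scene0b.png",cv2.resize(s,(800,600),interpolation=2))
E
```

```text
pics
scene {'fx': 395.889, 'fy': 395.889, 'cx': 253.837, 'cy': 194.699, 'extrinsics': [[-0.781, 0.444, -0.439, 0.131], [-0.624, -0.55, 0.555, 0.333], [0.005, 0.707, 0.707, 0.748], [0.0, 0.0, 0.0, 1.0]]}
top {'fx': 354.306, 'fy': 354.306, 'cx': 258.344, 'cy': 197.918, 'extrinsics': [[-0.002, 0.997, -0.076, 0.447], [-1.0, -0.001, 0.019, -0.188], [0.019, 0.076, 0.997, 1.022], [0.0, 0.0, 0.0, 1.0]]}
wrist {'fx': 291.723, 'fy': 291.723, 'cx': 255.351, 'cy': 186.882, 'extrinsics': [[0.317, -0.898, -0.305, 0.11], [0.948, 0.299, 0.104, 0.596], [-0.003, -0.322, 0.947, 0.373], [0.0, 0.0, 0.0, 1.0]]}
```

View pics/top0b.png

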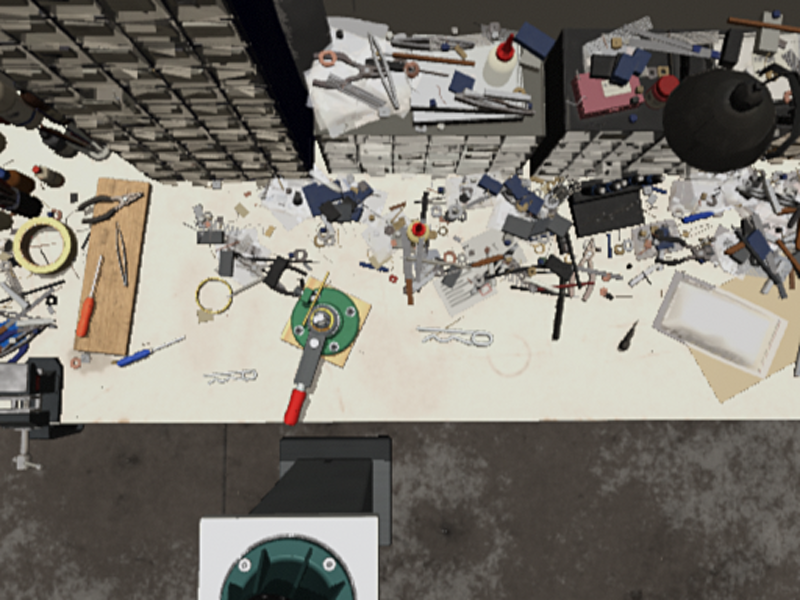

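View pics/scene0b.png

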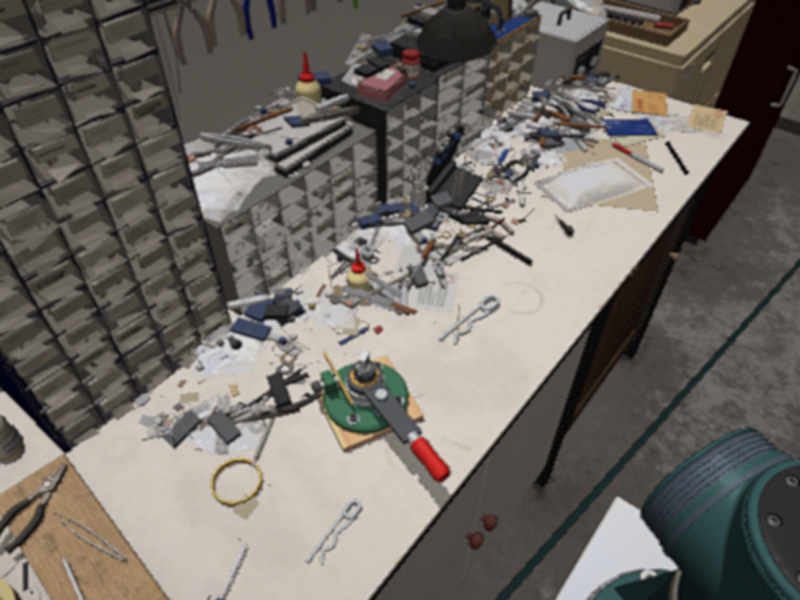

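Top view (800 px wide): the bender hub is at (320,320) with its arm toward the robot. The long clip (about 75 px, 139 mm, the right size) is at (455,336) with its eye right at (483,338). The short clip at (230,376) is a decoy. The oil bottle is at (418,228) and the bangle at (214,296). Next I'll take close wrist views.

```bash
cat >> h.py <<'E'
def viewpose(yaw,target,h):
    """TCP pose (tool down) that puts the target in the picture's middle, camera h above target"""
    s=ctrl.get_state(); R=np.array(s["tool_rot"]); E=np.array(ctrl.calibration("wrist")["extrinsics"])
    off=R.T@(E[:3,3]-np.array(s["tcp_pos"])); v=R.T@(-E[:3,2])
    Rn=down(yaw); o=Rn@off; d=Rn@v
    cam=np.array(target)-d*(h/-d[2]); return cam-o,Rn
E
python3 - <<'E'
from h import *
s=ctrl.get_state(); R=np.array(s["tool_rot"]); E=np.array(ctrl.calibration("wrist")["extrinsics"])
print("t",s["t"],"tool_y",R[:,1].round(3),"camoff tool",(R.T@(E[:3,3]-s["tcp_pos"])).round(3),"view",(R.T@-E[:3,2]).round(3))
c=ctrl.calibration("top"); f=.64
hub=onplane(c,[[320*f,318*f]],.10)[0]; eye=onplane(c,[[483*f,338*f]],.006)[0]; tip=onplane(c,[[418*f,333*f]],.006)[0]; grip=onplane(c,[[295*f,405*f]],.06)[0]
print(hub,eye,tip,grip,np.linalg.norm(eye-tip))
for nm,tg,h in(("hubw",hub,.22),("clipw",(eye+tip)/2,.22)):
    for yaw in (0,np.pi):
        p,Rn=viewpose(yaw,tg,h); q=ctrl.inverse_kinematics(p,Rn); print(nm,yaw,p.round(3),None if q is None else np.round(q,2))
E
```

```text
t 0.15 tool_y [ 0.316  0.949 -0.001] camoff tool [ 0.084  0.    -0.143] view [-0.322 -0.001  0.947]
[ 0.50246471 -0.06578143  0.1       ] [ 0.47099649 -0.35262953  0.006     ] [ 0.4803637  -0.23306427  0.006     ] [ 0.35549712 -0.01913171  0.06      ] 0.11993163157115501
hubw 0 [ 0.503 -0.075  0.177] [-0.28  0.29  1.77 -0.    1.08 -0.28]
hubw 3.141592653589793 [ 0.502 -0.057  0.177] [-0.25  0.28  1.78 -0.    1.08  2.89]
clipw 0 [ 0.476 -0.302  0.083] [-0.69  0.48  1.74 -0.    0.92 -0.69]
clipw 3.141592653589793 [ 0.476 -0.284  0.083] [-0.66  0.47  1.76 -0.    0.91  2.48]
```

```bash
python3 - <<'E'
from h import *
hub=np.array([.5025,-.066,.1]); mid=np.array([.476,-.293,.006])
ctrl.movep(*viewpose(0,hub,.25)); ctrl.hold(.3); c,im=snap("wrist","hubw")
np.save("hubE.npy",c["extrinsics"])
p,R=viewpose(0,mid,.26); ctrl.movep(p,R); ctrl.hold(.3); c,im2=snap("wrist","clipw"); np.save("clipE.npy",c["extrinsics"])
print(ctrl.get_state()["t"])
cv2.imwrite("pics/hubw_c.png",cv2.resize(im[60:310,100:430],None,fx=2.4,fy=2.4,interpolation=2))
cv2.imwrite("pics/clipw_b.png",cv2.resize(im2,(800,600),interpolation=2))
E
```

```text
4.3083
```

View pics/hubw_c.png

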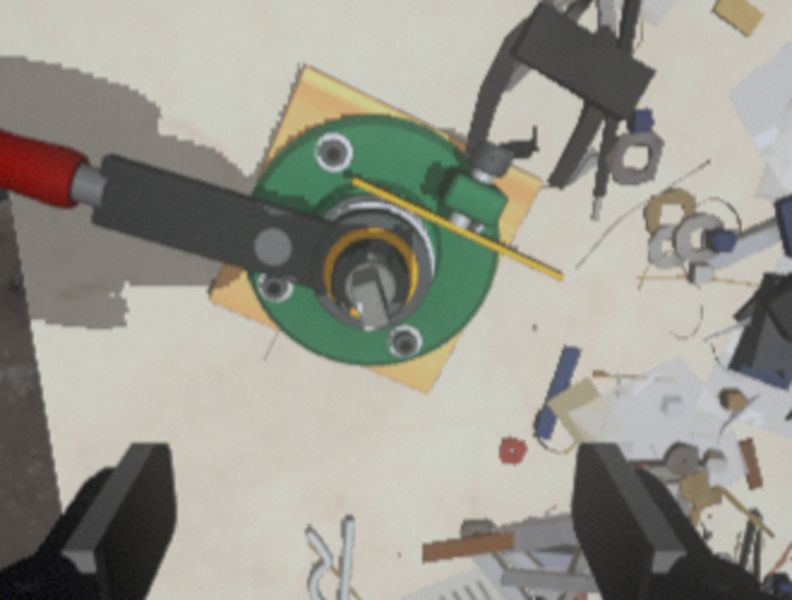

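View pics/clipw_b.png

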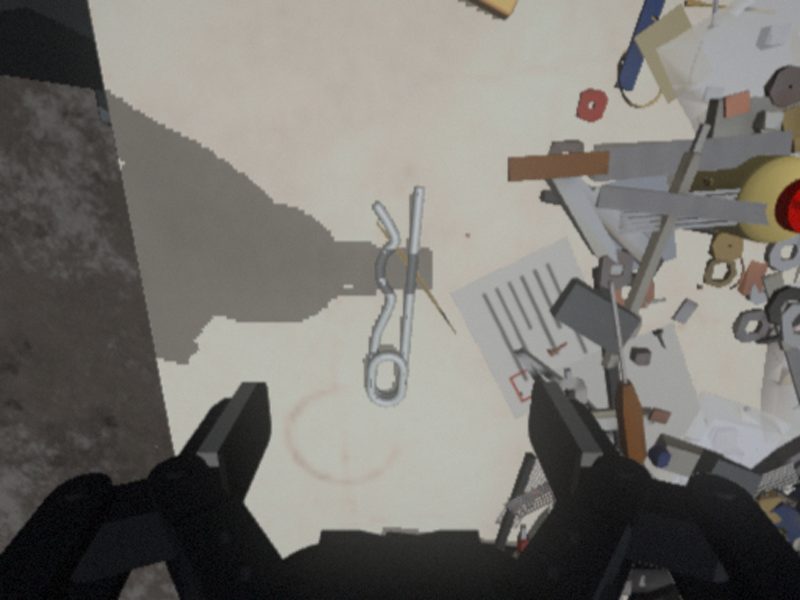

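Wrist views: the clip lies with its eye at about (386,377) and leg tip at (418,188) on the 800 px picture. Its bow is on the -X side, the correct side up. The hub tang in the crop is at about (372,290). I'll zoom both to read angles.

```bash
python3 - <<'E'
from h import *
im=cv2.imread("pics/hubw.png"); i2=cv2.imread("pics/clipw.png")
a=cv2.resize(im[145:205,225:285],None,fx=9,fy=9,interpolation=cv2.INTER_CUBIC)   # 540
b=cv2.resize(i2[112:267,225:285],None,fx=3.8,fy=3.8,interpolation=cv2.INTER_CUBIC)
m=np.zeros((600,800,3),np.uint8); m[:540,:540]=a; m[:b.shape[0],550:550+b.shape[1]]=b; cv2.imwrite("pics/zoom1.png",m)
g=im.max(2)
T=[];B=[]
for x in range(150,200,4):
    col=g[:,x]; y=int(np.interp(x,[150,255],[140,172])); 
    t=y
    r=np.where(col[110:190]<100)[0]+110
    T.append((x,r.min()));B.append((x,r.max()))
print(T,B)
E
```

```text
[(150, np.int64(125)), (154, np.int64(126)), (158, np.int64(127)), (162, np.int64(129)), (166, np.int64(130)), (170, np.int64(131)), (174, np.int64(132)), (178, np.int64(134)), (182, np.int64(135)), (186, np.int64(136)), (190, np.int64(137)), (194, np.int64(138)), (198, np.int64(140))] [(150, np.int64(156)), (154, np.int64(157)), (158, np.int64(158)), (162, np.int64(160)), (166, np.int64(161)), (170, np.int64(162)), (174, np.int64(163)), (178, np.int64(164)), (182, np.int64(165)), (186, np.int64(167)), (190, np.int64(168)), (194, np.int64(169)), (198, np.int64(170))]
```

View pics/zoom1.png

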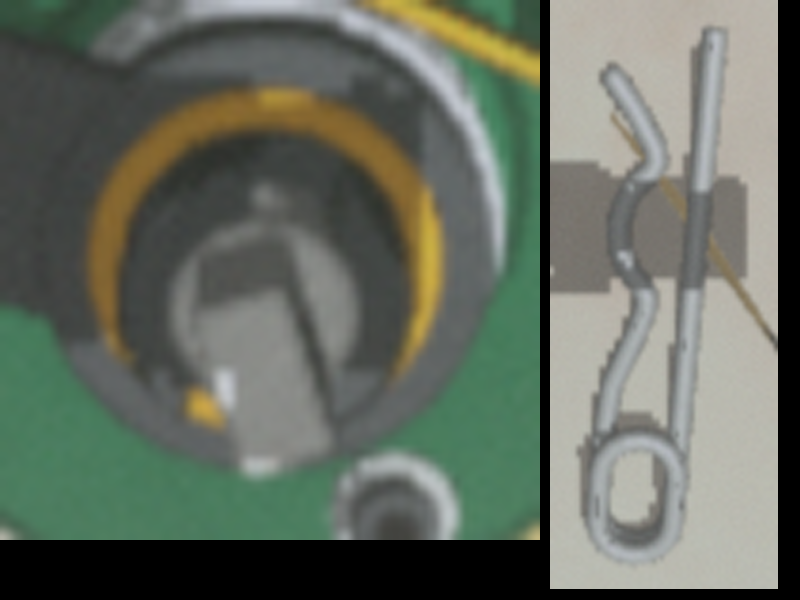

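```bash
python3 - <<'E'
from h import *
c=ctrl.calibration("wrist"); c["extrinsics"]=np.load("hubE.npy")
z=lambda p:[[225+(x+.5)/9-.5,145+(y+.5)/9-.5] for x,y in p]
H=.0705
t=onplane(c,z([(197,312),(280,290),(332,445),(240,465)]),H+.035); print("tang",t.round(4).tolist(),t.mean(0))
d=(t[0]+t[1]-t[2]-t[3])[:2]; pin=np.arctan2(d[1],d[0]); print("pin ang",pin, "len",np.linalg.norm(d)/2,"wid",np.linalg.norm(t[1]-t[0]+t[2]-t[3])/2)
w=z([(90,250),(442,250),(268,88)]); W=onplane(c,w,H-.007); print("washer",W.round(4).tolist(),(W[0]+W[1])/2, W[1]-W[0])
b=onplane(c,z([(176,320),(358,300)]),H+.0125);print("shoulder",b,b.mean(0))
for n,e in(("T",[(150,125),(198,140)]),("B",[(150,156),(198,170.5)])):
    l=onplane(c,e,H-.01); v=(l[0]-l[1])[:2]; print(n,l.round(4).tolist(),np.arctan2(v[1],v[0])-np.pi/2)
c["extrinsics"]=np.load("clipE.npy")
y=lambda p:[[225+(a-550+.5)/3.8-.5,112+(b+.5)/3.8-.5] for a,b in p]
e=onplane(c,y([(590,500),(688,495),(641,430),(635,563)]),.009); print("eye",e.round(4).tolist(),"c",e[:2].mean(0),e[2:].mean(0))
l=onplane(c,y([(680,425)]),.003)[0]
for b in(.0035,.010):
    tp=onplane(c,y([(713,28)]),b)[0]; d=tp-l; print("leg root",l.round(4),"tip",tp.round(4),"ang",np.arctan2(d[1],d[0]), "tip-eye dist",np.linalg.norm((tp-e.mean(0))[:2]))
E
```

```text
tang [[0.4937, -0.0575, 0.1055], [0.5018, -0.0553, 0.1055], [0.507, -0.0714, 0.1055], [0.4979, -0.0735, 0.1055]] [ 0.50011242 -0.06440879  0.1055    ]
pin ang 1.8532459359173106 len 0.016671426412371515 wid 0.008892887438709196
washer [[0.4803, -0.0633, 0.0635], [0.5202, -0.0633, 0.0635], [0.5005, -0.0446, 0.0635]] [ 0.50022704 -0.06332367  0.0635    ] [3.99213618e-02 2.24222230e-05 0.00000000e+00]
shoulder [[ 0.49073697 -0.06547644  0.083     ]
 [ 0.51012505 -0.06323363  0.083     ]] [ 0.50043101 -0.06435503  0.083     ]
T [[0.3984, -0.0161, 0.0605], [0.4444, -0.0308, 0.0605]] 1.2620221742612507
B [[0.3948, -0.0471, 0.0605], [0.4424, -0.0623, 0.0605]] 1.2619952199942825
eye [[0.4566, -0.3509, 0.009], [0.4823, -0.3493, 0.009], [0.4701, -0.3305, 0.009], [0.4682, -0.37, 0.009]] c [ 0.46945188 -0.35009547  0.009     ] [ 0.46918196 -0.35023328  0.009     ]
leg root [ 0.4802 -0.332   0.003 ] tip [ 0.4874 -0.2298  0.0035] ang 1.500842869075509 tip-eye dist 0.1216745719220993
leg root [ 0.4802 -0.332   0.003 ] tip [ 0.4871 -0.2292  0.01  ] ang 1.50381383728531 tip-eye dist 0.12229325867166453
```

```bash
cat > s1.py <<'E'
from h import *
hx,hy=.5003,-.0644
S=lambda:ctrl.get_state()
ctrl.command_gripper(0.0)
ctrl.movep([hx,hy,.13],down(.282))
ok=ctrl.move_l([hx,hy,.097],max_speed=.03,until_force=4); z=S()["tcp_pos"][2]; print("touch",ok,z,S()["t"])
H=z-.035; print("H",H)
np.save("H.npy",H)
assert ok and .065<H<.076
ctrl.move_l([hx,hy,z+.035])
ctrl.command_gripper(0.6)
ctrl.move_l([hx,hy,H+.0165],max_speed=.12)
ctrl.command_gripper(0.0); s=S(); print("grip",s["gripper_width"],s["grip_force"],s["wrist_force"],s["t"])
ctrl.move_l([hx,hy,H+.0165],rotation=down(1.262-np.pi/2)); ctrl.hold(.3)
s=S(); print(s["torque"],s["wrist_force"],s["t"])
ctrl.command_gripper(0.5)
ctrl.move_l([hx,hy,.19]); p,R=viewpose(0,[hx,hy,.1],.2); ctrl.movep(p,R); ctrl.hold(.2)
c,im=snap("wrist","hub2"); u=proj(c,[[hx,hy,H+.035]])[0]; np.save("hub2E.npy",c["extrinsics"]); print(u,S()["t"])
x,y=u.astype(int); print(x-33,y-30); cv2.imwrite("pics/hub2_c.png",cv2.resize(im[y-30:y+30,x-33:x+33],None,fx=9,fy=9,interpolation=2))
E
python3 s1.py
```

```text
touch True 0.10892305530208667 6.7
H 0.07392305530208666
grip 0.0928185326138538 59.9865460395813 [0.61710997 1.44187815 6.39298333] 8.675
[ 0.21229323  0.04806411 -0.07013677] [-0.36616893  1.07984598  5.98269609] 9.7167
[254.61204842 191.44685707] 11.625
221 161
```

View pics/hub2_c.png

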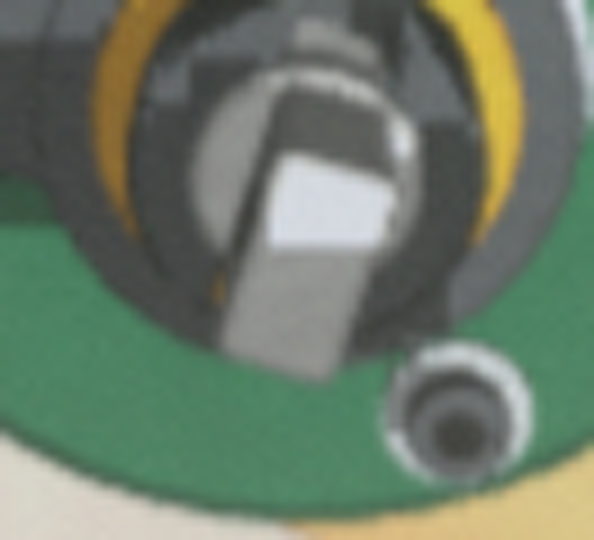

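The cross hole now lines up: the tang's long axis in the crop runs (341,172)→(275,365), about 1.24 rad against the slot's 1.26. Next I'll grasp the clip and hover its tip over the slot.

```bash
cat > s2.py <<'E'
from h import *
S=lambda:ctrl.get_state()
H=float(np.load("H.npy")); hub=np.array([.5003,-.0644]); a=1.262; ux=np.array([np.cos(a),np.sin(a)]); uy=np.array([-ux[1],ux[0]])
e=np.array([.4693,-.3502])
ctrl.movep([*e,.09],down(1.502-np.pi/2))
ok=ctrl.move_l([*e,.0008],max_speed=.07,until_force=6); print("touch",ok,S()["tcp_pos"])
ctrl.command_gripper(0.0); s=S(); print("grip",s["gripper_width"],s["grip_force"],s["tcp_pos"],s["t"])
ctrl.move_l([*e,.10]); 
# clip in tool: leg line at hub -y by 10 mm => TCP at hub +y by 10 mm; tip 121 mm ahead
tip_r=.013
xy=hub-ux*(tip_r+.121)+uy*.010
ctrl.movep([*xy,H+.025],down(a-np.pi/2)); ctrl.hold(.3)
c,im=snap("wrist","held"); np.save("heldE.npy",c["extrinsics"]); s=S(); print(s["tcp_pos"],s["t"],s["gripper_width"])
print(proj(c,[[*(hub-ux*tip_r),H+.025]]),proj(c,[[*hub,H+.035]]),proj(c,[[*(hub-ux*.016),H+.009],[*(hub+ux*.016),H+.009]]))
cv2.imwrite("pics/held_c.png",cv2.resize(im[60:330,106:406],None,fx=2.2,fy=2.2,interpolation=2))
E
python3 s2.py
```

```text
touch False [ 0.46963723 -0.35049784  0.00126879]
grip 0.2765335696746682 58.76210410147905 [ 0.46953147 -0.35046878  0.00151761] 14.4333
[ 0.45027768 -0.18988515  0.09884232] 16.2833 0.27277555200696624
[[279.40121277  -9.51111002]] [[282.33487723 -58.40483536]] [[276.6553166    8.33627442]
 [278.2599558  -74.91750754]]
```

View pics/held_c.png

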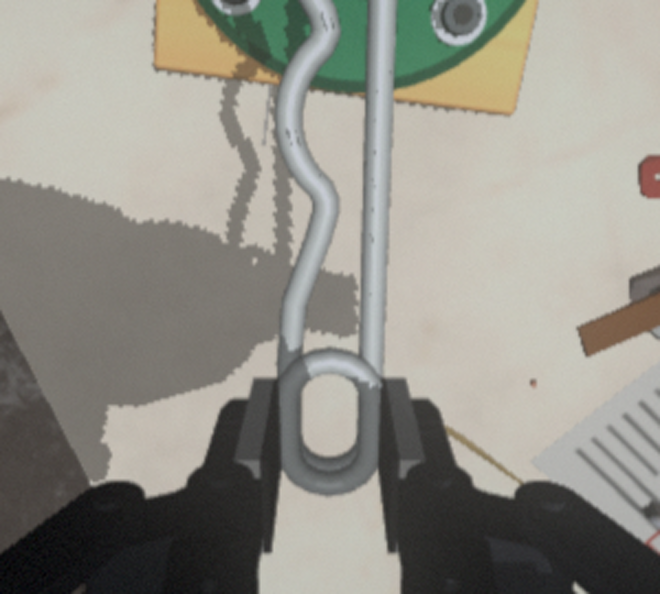

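The clip is held square, with leg centre px (crop) at (371.5,345), (376,200) and (380,10). The tip is just above the frame. I'll compute the leg line in the hub frame from these.

```bash
python3 - <<'E'
from h import *
c=ctrl.calibration("wrist"); s=ctrl.get_state()
p=np.array(s["tcp_pos"]); R=np.array(s["tool_rot"])
hub=np.array([.5003,-.0644]); a=1.262; ux=np.array([np.cos(a),np.sin(a)]); uy=np.array([-ux[1],ux[0]])
im=cv2.imread("pics/held.png"); 
px=[]
for y in (20,40,61,100,150,210):
    x0=int(round(279.5-(y-61)*.033)); r=im[y,x0-14:x0+15].astype(float).max(1); gd=np.gradient(r)
    print(y,x0,r.astype(int).tolist())
for b in (0,.006):
    q=[]
    for u,v in [(371.5,345),(376,200),(380,10)]:
        w=[106+(u+.5)/2.2-.5,60+(v+.5)/2.2-.5]
        o=onplane(c,[w],p[2]+.0015+b*(.5 if v==200 else 1 if v==10 else 0))[0]
        t=R.T@(o-p); q.append(t); print(b,"tool",t.round(4),"hub lat",((o[:2]-hub)@uy).round(4),"along",((o[:2]-hub)@ux).round(4))
h=hub-ux*.134+uy*.01; print("tcp err",p[:2]-h, R.round(4).tolist())
for cm in("scene","top"):
    cc,i=snap(cm,"held_"+cm)
E
```

```text
20 281 [190, 191, 192, 191, 193, 189, 173, 98, 102, 127, 140, 142, 141, 191, 201, 199, 191, 180, 166, 153, 136, 129, 128, 110, 96, 98, 104, 103, 107]
40 280 [163, 158, 126, 115, 100, 97, 94, 86, 95, 117, 137, 150, 163, 188, 202, 203, 195, 184, 172, 160, 147, 160, 194, 192, 166, 150, 126, 139, 133]
61 280 [125, 126, 127, 122, 123, 125, 119, 94, 109, 133, 147, 161, 186, 203, 205, 200, 186, 177, 163, 146, 127, 125, 127, 127, 125, 125, 127, 127, 128]
100 278 [93, 93, 92, 92, 92, 91, 94, 93, 91, 114, 138, 153, 165, 182, 207, 208, 193, 185, 173, 160, 136, 119, 141, 162, 167, 170, 175, 184, 193]
150 277 [197, 196, 196, 197, 195, 195, 193, 178, 115, 128, 147, 162, 181, 200, 206, 196, 187, 176, 163, 146, 165, 194, 197, 197, 197, 199, 197, 199, 198]
210 275 [129, 129, 127, 129, 130, 131, 138, 155, 127, 122, 144, 159, 178, 190, 196, 192, 183, 174, 163, 160, 190, 197, 197, 197, 198, 197, 197, 196, 198]
0 tool [ 0.0185  0.0092 -0.0015] hub lat 0.0003 along -0.1163
0 tool [ 0.054   0.0095 -0.0015] hub lat -0.0 along -0.0808
0 tool [ 0.0932  0.0094 -0.0015] hub lat 0.0 along -0.0416
0.006 tool [ 0.0185  0.0092 -0.0015] hub lat 0.0003 along -0.1163
0.006 tool [ 0.0546  0.0093 -0.0045] hub lat 0.0002 along -0.0802
0.006 tool [ 0.0928  0.009  -0.0075] hub lat 0.0004 along -0.042
tcp err [ 0.0002289  -0.00086246] [[0.3048, 0.9524, 0.0002], [0.9524, -0.3048, -0.0001], [-0.0, 0.0002, -1.0]]
```

```bash
cat > s3.py <<'E'
from h import *
S=lambda:ctrl.get_state()
H=float(np.load("H.npy")); hub=np.array([.5003,-.0644]); a=1.262; ux=np.array([np.cos(a),np.sin(a)]); uy=np.array([-ux[1],ux[0]])
xy=hub-ux*(.133)+uy*.0097
ctrl.move_l([*xy,H+.022],max_speed=.05); ctrl.hold(.3); f0=S()["wrist_force"]
ok=ctrl.move_l([*xy,H-.013],max_speed=.015,until_force=2); s=S(); z=s["tcp_pos"][2]
print(ok,s["tcp_pos"],np.array(s["wrist_force"])-f0,"b",H-.001-z-.0015,s["t"])
np.save("touch.npy",z)
ctrl.move_l([*xy,z+.0015],max_speed=.02); s=S(); print(s["tcp_pos"],np.array(s["wrist_force"])-f0)
E
python3 s3.py
```

```text
True [ 0.45055303 -0.18817161  0.06617616] [ 0.43774863 -0.53369495  1.97356528] b 0.00524689346752079 18.6667
[ 0.45072724 -0.18820307  0.06777116] [ 0.55345993 -0.04526323  1.11518255]
```

```bash
cat > s4.py <<'E'
from h import *
from scipy.spatial.transform import Rotation as Ro
S=lambda:ctrl.get_state()
H=float(np.load("H.npy")); hub=np.array([.5003,-.0644]); a=1.262; ux=np.array([np.cos(a),np.sin(a)]); uy=np.array([-ux[1],ux[0]])
th=.0052/.110; R=Ro.from_rotvec(np.r_[uy,0]*th).as_matrix()@down(a-np.pi/2)
xy=hub-ux*.133+uy*.0097
ctrl.move_l([*xy,H+.003],rotation=R,max_speed=.02); ctrl.hold(.3); f0=S()["wrist_force"]
ok=ctrl.move_l([*xy,H-.006],max_speed=.008,until_force=2); s=S(); z=s["tcp_pos"][2]; print(ok,"z",z,"expected",H-.0015+.0005-.001,s["t"])
ctrl.move_l([*xy,z+.0012],max_speed=.02); ctrl.hold(.2); s=S(); z=s["tcp_pos"][2]; f1=np.array(s["wrist_force"]); print(z,f1-f0)
np.save("zin.npy",z)
q=xy+ux*.014
ok=ctrl.move_l([*q,z],max_speed=.012,until_force=5); s=S(); print("in",ok,"advance",(np.array(s["tcp_pos"])[:2]-xy)@ux,"z",s["tcp_pos"][2],np.array(s["wrist_force"])-f1,s["t"])
E
python3 s4.py
```

```text
True z 0.07244511508604054 expected 0.07192305530208666 20.4667
0.07361277196625869 [ 0.5958528  -0.4615194   2.52857321]
in False advance 0.014050560312081763 z 0.07360494826101817 [-0.84858985  0.18587141  0.61744266] 22.2333
```

```bash
cat > s5.py <<'E'
from h import *
S=lambda:ctrl.get_state()
hub=np.array([.5003,-.0644]); a=1.262; ux=np.array([np.cos(a),np.sin(a)]); uy=np.array([-ux[1],ux[0]])
z=float(np.load("zin.npy")); f1=np.array(S()["wrist_force"])
for r,F in((.107,8),(.097,22),(.089,22),(.080,30),(.071,30)):
    ok=ctrl.move_l([*(hub-ux*r+uy*.0097),z],max_speed=.025,until_force=F); s=S(); p=np.array(s["tcp_pos"]); f=np.array(s["wrist_force"])-f1
    print(r,ok,"along",((p[:2]-hub)@ux).round(4),"lat",((p[:2]-hub)@uy).round(4),"z",p[2].round(4),"F along/lat/z",(f[:2]@ux).round(1),(f[:2]@uy).round(1),f[2].round(1),"grip",round(s["gripper_width"],3),s["t"])
    if ok: break
E
python3 s5.py
```

```text
0.107 False along -0.1066 lat 0.0099 z 0.0735 F along/lat/z 0.2 -0.0 0.2 grip 0.275 22.8667
0.097 False along -0.0981 lat 0.0104 z 0.0736 F along/lat/z -6.5 1.7 -0.3 grip 0.279 23.4167
0.089 False along -0.0898 lat 0.0106 z 0.0735 F along/lat/z -4.7 2.2 -0.0 grip 0.274 23.8833
0.08 False along -0.08 lat 0.0103 z 0.0735 F along/lat/z -1.5 2.1 -0.5 grip 0.275 24.3917
0.071 False along -0.0706 lat 0.0092 z 0.0737 F along/lat/z 1.4 0.4 -1.6 grip 0.275 24.9
```

The push rose, fell off past the crest, and the clip is at its home position. I'll release, back off and look.

```bash
python3 - <<'E'
from h import *
ctrl.hold(.2); ctrl.command_gripper(0.6)
p=np.array(ctrl.get_state()["tcp_pos"]); ctrl.move_l(p+[0,0,.09],max_speed=.12)
hub=[.5003,-.0644,.074]; p,R=viewpose(0,[.49,-.10,.074],.26); ctrl.movep(p,R); ctrl.hold(.3)
c,im=snap("wrist","fin"); cv2.imwrite("pics/fin_c.png",cv2.resize(im[70:320,110:410],None,fx=2.4,fy=2.4,interpolation=2))
a=1.262; ux=np.array([np.cos(a),np.sin(a),0]); hub=np.array(hub)
q=proj(c,[hub-ux*.071+[0,0,.003],hub+ux*.05,hub-ux*.071-ux*.020+[0,0,.003]]); print(((q-[110,70])*2.4).round(0).tolist(),ctrl.get_state()["t"])
E
```

```text
[[323.0, 359.0], [423.0, 58.0], [309.0, 401.0]] 27.1167
```

View pics/fin_c.png

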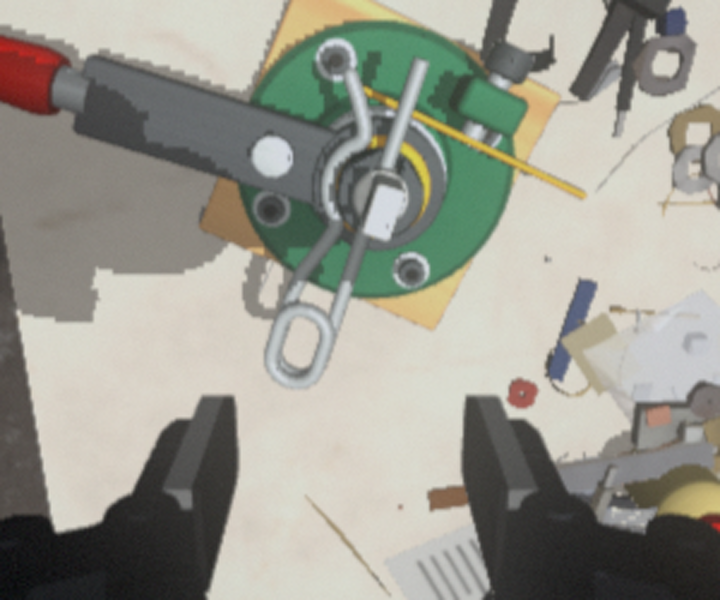

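The leg passes through the boss with its tip at (420,62), against (423,58) predicted for home. The bow is wrapped round the boss and the gripper is clear.

```bash
python3 -c "
from rig import ctrl
print(ctrl.sign_off())"
```

```text
the job is handed in; nothing more can be done
None
```

The hub pin is lined up with the slot, and the R-clip is fully home with its bow over the boss and released; the job was handed in at about 27 s of the 61 s allowed.

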